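Prop the sprung catch and unload the board

ROBOT

A 7-joint arm with a two-finger parallel gripper is mounted at the origin on the work surface. World frame = base frame: x ahead of the robot, y to its left, z up, the work surface at z = 0. Lengths are in mm, angles in rad, forces in N, time in s.
With the tool pointing down it reaches from about 400 to 900 mm from the base axis. Payload 5.6 kg.
Tool frame: the origin (TCP) lies midway between the tips of the shut fingers; the grasp point (between the pads) lies 19 mm behind it; x points along the fingers, y is the direction in which the jaws open and shut, and the axes are right-handed (so a half turn about x gives the same grasp; the last joint's range is limited). The gripper opens to 92 mm and grips with 3 to 60 N. Pads are 20 mm wide; open, the fingers measure 128 mm over their backs; the gripper's body (75 mm by 189 mm) begins 69 mm behind the grasp point.
Start: joints at [1.097, 0.468, -0.012, 1.603, 0.006, 1.071, -0.056], TCP at [271.4, -590.636, 214.592] pointing down, gripper open.
Joint ranges: [-2.53, 2.53], [-0.31, 2.02], [-1.57, 1.55], [0.28, 2.44], [-1.29, 4.43], [0.15, 1.84], [-2.92, 2.92]. Speed limits (rad/s): [2.57, 2.57, 3.14, 3.14, 3.14, 3.14, 3.14].

INTERFACE

Orientations are given as a rotation vector (axis times angle).
In Python, from cell import robot, grip, kin, viewer gives the robot as it stands. Calls block until the motion is done:
- robot.movep(position, orientation): joint-space move of the TCP to a pose.
- robot.servo_line(position, feed=150, rotation=None): straight line of the TCP; rotation=None keeps the orientation; feed is the mean speed in mm/s.
- robot.goto_joints(angles): joint-space move.
- grip(opening, newtons=None): opening from 0.0 (shut) to 1.0 (fully open); newtons is the grip in N (None keeps the last); returns when the fingers have stopped.
- robot.hold(seconds).
- kin.ik(position, orientation): joint angles nearest the present ones, or None.
- robot.observe(): the state.
- viewer.read_camera(name): name is "side" or "top"; returns the picture (400x640x3 uint8, red, green, blue); there is no depth.
- viewer.camera_info(name): a dict with "camera_matrix" (3x3 intrinsics, pixels), "R" (3x3) and "t" (3): a world point X has camera coordinates R X + t. Camera axes: x right, y down, z forward; pixel columns grow to the right and rows downward; lengths in mm; the calibration is good to about 2 mm. A picture is of the moment at which its call begins. camera_info takes no time and is no camera call.
A pose or a line that the arm cannot do raises robot.IKError and nothing moves.
- robot.job_done(): hands the job in, once; it reports no verdict.
Trained networks look in the newest picture that a camera, given by its name, has taken for a name from the list of things; names that differ only in an ending like _2 or _b are one class to them, and where a whole thing is asked for, a point or a joint stands for the part that bears it (a point fixed in the world has none). Each returns a list of dicts, best first, with "confidence" (0 to 1); they miss things now and then, are a little off and sometimes report something else, mostly with a low value. They report only what shows in the picture. A call takes as long as a camera call.
- viewer.silhouettes(name, camera): "mask" (400x640 bool, what is visible of it).
- viewer.pinpoint(name, camera): "at" ([x, y, z] in mm, in the coordinates of the camera as it stood for that picture, good to about 4 mm: a listed point, or the origin of a listed thing).
The state is a dict: "t": time; "joints": joint angles; "joint_velocities": joint speeds; "joint_torque": joint torques, N m; "tcp_pos": TCP position; "tcp_rot": TCP orientation; "contact_force": force on the tool from outside, world axes, zero at the start; "wrist_torque": the same for the moment, N m; "grip_width": opening from 0.0 (shut) to 1.0 (fully open).
Only numpy, scipy, OpenCV 4.12 (cv2) and the standard library are available. Lean on these libraries where they do the work, as an engineer would, in place of code of your own. Each camera call takes 0.05 s, during which the arm holds its last target.

TASK

The green circuit board with the heat sink is locked in its programming nest by the red sprung catch. Push the orange tapered wedge down into the gap between the steel post and the catch so that it stays there by itself and holds the catch open; then lift the board out by its heat sink and set it down gently, flat on the pink mat. Leave the wedge in place, holding the catch open for the next board.

Things in the scene. Friction and masses are not known exactly. Their poses are not given: they have to be found in the camera images.
- wedge_grip (a point): Orange wedge, 26 mm thick (x), 30 wide (y), 105 tall (z up), 70 g; lowest 24 mm taper on both x sides to a 6 mm foot. Stands in one of 3 sockets (60 mm apart along x) of a 45 mm high black rack, foot 10 mm above the table; the thin blue and blunt grey bars beside it are wrong. Point: on its axis, 80 mm above the foot; grip here across y. Half a turn about z is no matter.
- gap (a point): Point on top of the nest's fixed grey base, 10 mm above the table. Push the wedge straight down to stand here, its x along the nest's x (within 10 deg): wedge_grip ends 80 mm above. x points from board to catch block. Face of the fixed steel post: x = -12 mm, 40 wide, 6 mm top bevel. Post and block are 40 mm high. The board's pocket is centred at x = -98 mm. Pushing in takes up to 25 N.
- catch (a joint): Red sprung catch, travel in m along the nest's x. 0: shut, lip 7 mm over the board's end, its block's face (44 mm wide, 12 mm top bevel) at x = -1 mm of gap, so the gap is 11 mm; the wedge drives the block to 0.015 and its straight sides then hold it. 0.010 clears the board, 0.022 is the stop. Spring 4 N shut, 8 N at 0.015. Its side rails leave 44 mm in y, 18 mm high.
- heatsink (a point): Centre of the aluminium heat sink (50 mm x, 30 mm y, 50 mm tall) on the green board (96 x 64 x 8 mm, 250 g), 33 mm above the board's underside. Grip across y, here or up to 15 mm higher. The board lies in the nest's pocket, underside 10 mm above the table, 2.5 mm play, walls 10 mm high, x along the nest's x; it comes straight up once the catch is open.
- mat: Pink anti-static mat, 180 mm (x) by 150 mm (y), 4 mm thick, fixed to the table; origin at the centre of its underside, at table height, z up. The board is to lie on it, any way round.

How it is judged:
By the outcome, as a careful person would: the job done as asked, in the order asked, and still so for the second after the job is handed in, with the robot touching nothing.
It also fails if it takes over 58 s, if anything falls off the work surface, if the arm or the gripper's body presses on something with over 40 N, if the wrist force passes 120 N, or if a joint passes its speed limit or range.

## Working session

There is one attempt and no reset: what is moved stays moved. The work goes in short steps, each a Python script; the robot and the scene stay as the last script left them, time stands still between calls to the robot, and variables do not carry over. Pictures are saved under pics/ and viewed, and the job is handed in when it is done.

```bash
mkdir -p pics; ls
python3 - <<'E'
from cell import robot, grip, kin, viewer
import cv2, numpy as np
np.set_printoptions(precision=2,suppress=True)
for c in ("side","top"):
    im=viewer.read_camera(c); cv2.imwrite(f"pics/{c}0.png",im[:,:,::-1])
    ci=viewer.camera_info(c); R=np.array(ci["R"]);t=np.array(ci["t"])
    print(c,ci, "centre",-R.T@t)
    for n in ("wedge_grip","gap","catch","heatsink","mat"):
        for d in viewer.pinpoint(n,c): print(n,round(d["confidence"],2),R.T@(np.array(d["at"])-t))
s=robot.observe();print({k:np.round(v,3) for k,v in s.items()})
E
```

```text
pics
side {'camera_matrix': array([[430.26,   0.  , 322.25],
       [  0.  , 430.26, 202.75],
       [  0.  ,   0.  ,   1.  ]]), 'R': array([[-0.99, -0.12,  0.01],
       [-0.08,  0.61, -0.79],
       [ 0.08, -0.79, -0.61]]), 't': array([521.5 , 100.95, 873.18])} centre [452.8  685.25 608.27]
wedge_grip 0.7 [ 543.36 -294.17   86.33]
gap 0.6 [586.08 -17.27   9.21]Traceback (most recent call last):
  File "<stdin>", line 9, in <module>
ValueError: it knows: gap, heatsink, mat, wedge_grip
```

Run:
```python
from cell import robot, grip, kin, viewer
import cv2, numpy as np
np.set_printoptions(precision=2,suppress=True)
for c in ("side","top"):
    im=viewer.read_camera(c); cv2.imwrite(f"pics/{c}1.png",im[:,:,::-1])
    ci=viewer.camera_info(c); R=np.array(ci["R"]);t=np.array(ci["t"])
    print(c,ci, "centre",-R.T@t)
    for n in ("wedge_grip","gap","heatsink","mat"):
        for d in viewer.pinpoint(n,c): print(n,round(d["confidence"],2),R.T@(np.array(d["at"])-t))
s=robot.observe();print({k:np.round(v,3) for k,v in s.items()})
```

```text
side {'camera_matrix': array([[430.26,   0.  , 322.25],
       [  0.  , 430.26, 202.75],
       [  0.  ,   0.  ,   1.  ]]), 'R': array([[-0.99, -0.12,  0.01],
       [-0.08,  0.61, -0.79],
       [ 0.08, -0.79, -0.61]]), 't': array([521.5 , 100.95, 873.18])} centre [452.8  685.25 608.27]
wedge_grip 0.81 [ 540.86 -291.43   89.32]
gap 0.61 [584.33 -16.92   9.02]
heatsink 0.81 [487.47   9.19  42.88]
mat 0.96 [504.27 273.74   0.92]
top {'camera_matrix': array([[489.49,   0.  , 322.18],
       [  0.  , 489.49, 191.96],
       [  0.  ,   0.  ,   1.  ]]), 'R': array([[-0.04, -1.  ,  0.  ],
       [-0.98,  0.04, -0.2 ],
       [ 0.2 , -0.01, -0.98]]), 't': array([  28.31,  542.27, 1139.4 ])} centre [ 304.87   20.6  1224.63]
wedge_grip 0.69 [ 542.33 -298.79   94.43]
gap 0.63 [586.93 -19.1   14.48]
heatsink 0.64 [492.04   3.64  41.2 ]
mat 0.78 [504.44 266.57   0.95]
{'t': np.float64(0.65), 'joints': array([ 1.1 ,  0.47, -0.01,  1.6 ,  0.01,  1.07, -0.06]), 'joint_velocities': array([-0.,  0.,  0., -0.,  0.,  0., -0.]), 'joint_torque': array([ -0.  , -52.02,  -0.01, -24.4 ,  -0.06,   0.01,   0.  ]), 'tcp_pos': array([ 271.41, -590.65,  214.6 ]), 'tcp_rot': array([ 1.98,  0.43, -1.98]), 'contact_force': array([-0.6 , -0.32,  0.06]), 'wrist_torque': array([-0.01, -0.  , -0.02]), 'grip_width': np.float64(0.999)}
```

View pics/side0.png

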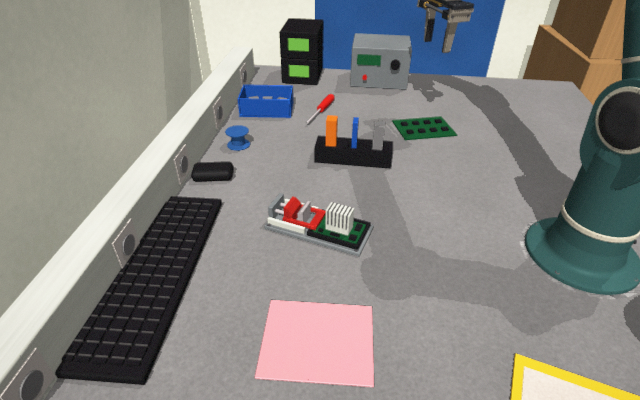

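View pics/top1.png

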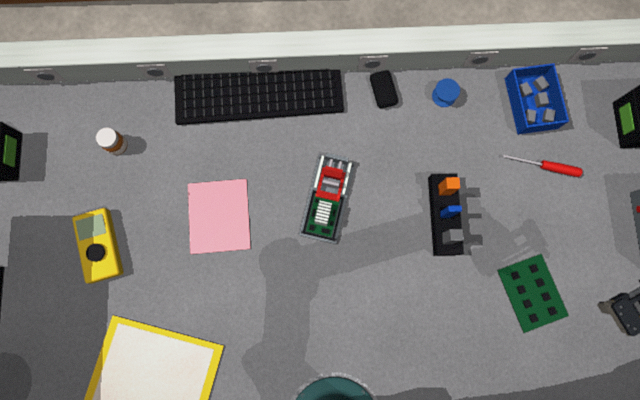

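Run:
```python
import cv2, numpy as np
t=cv2.imread("pics/top1.png"); s=cv2.imread("pics/side0.png")
def crop(im,x,y,w,h,f): return cv2.resize(im[y:y+h,x:x+w],None,fx=f,fy=f,interpolation=cv2.INTER_CUBIC)
cv2.imwrite("pics/c1.png",np.hstack([crop(t,290,145,80,100,5),crop(t,420,165,80,100,5)]))
cv2.imwrite("pics/c2.png",np.vstack([crop(s,255,185,130,70,4),crop(s,290,105,130,70,4)]))
```

```text
(no output)
```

View pics/c1.png

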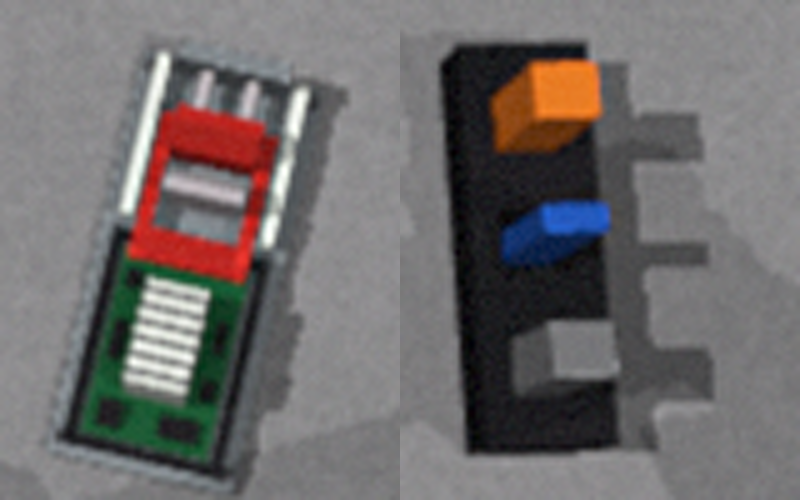

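View pics/c2.png

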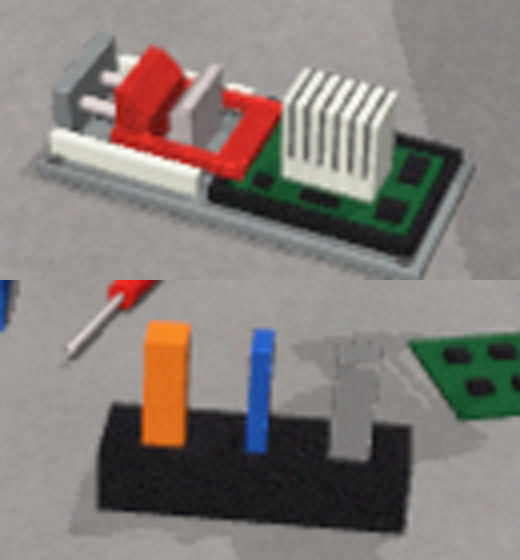

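```bash
cat > h.py <<'E'
from cell import robot, grip, kin, viewer
import cv2, numpy as np
from scipy.spatial.transform import Rotation as Ro
np.set_printoptions(precision=1,suppress=True)
def bp(c,uv,z):
    ci=viewer.camera_info(c);R=np.array(ci["R"]);t=np.array(ci["t"]);K=ci["camera_matrix"]
    d=R.T@np.linalg.solve(K,[uv[0],uv[1],1]);C=-R.T@t
    return C+d*(z-C[2])/d[2]
def proj(c,X):
    ci=viewer.camera_info(c);x=ci["camera_matrix"]@(np.array(ci["R"])@np.array(X)+ci["t"]);return x[:2]/x[2]
def rot(yaw):
    "tool x down, tool y at heading yaw (jaw axis)"
    y=np.array([np.cos(yaw),np.sin(yaw),0]);x=np.array([0,0,-1.]);z=np.cross(x,y)
    return Ro.from_matrix(np.c_[x,y,z]).as_rotvec()
E
cat > a.py <<'E'
from h import *
T=lambda p:("top",(290+(p[0]+.5)/5-.5,145+(p[1]+.5)/5-.5))
W=lambda p:("top",(420+(p[0]-400+.5)/5-.5,165+(p[1]+.5)/5-.5))
S=lambda p:("side",(255+(p[0]+.5)/4-.5,185+(p[1]+.5)/4-.5))
S2=lambda p:("side",(290+(p[0]+.5)/4-.5,105+(p[1]-280+.5)/4-.5))
def show(n,f,ps,z):
    P=np.array([bp(*f(p),z) for p in ps]);print(n,P[:,:2].tolist() if 0 else P[:,:2].round(1).tolist());
    for i in range(len(P)-1):
        d=P[i+1]-P[i];print("   len %.0f ang %.1f"%(np.hypot(*d[:2]),np.degrees(np.arctan2(d[1],d[0]))))
show("base left",T,[(57,440),(150,45)],8)
show("board pocket",T,[(68,440),(118,228)],20)
show("sink top",T,[(145,277),(211,288)],68)
show("sink left",T,[(122,382),(145,277)],68)
show("sink right",T,[(194,390),(211,288)],68)
show("post top",T,[(165,182),(245,196)],50)
show("rails L",T,[(125,210),(163,55)],28)
show("rails R",T,[(268,245),(302,90)],28)
show("side sink top",S,[(300,70),(397,93),(378,128),(285,100)],68)
show("side post top",S,[(216,66),(178,105)],50)
show("wedge top",W,[(541,62),(600,62),(600,115),(533,118)],115)
show("wedge side",S2,[(148,322),(190,324),(187,337),(145,336)],115)
show("rack front",W,[(467,452),(445,60)],45)
show("rack R",W,[(618,446),(586,44)],45)
E
python3 a.py
```

```text
base left [[451.4, 61.7], [653.6, 6.8]]
   len 210 ang -15.2
board pocket [[449.7, 55.9], [555.5, 27.0]]
   len 110 ang -15.3
sink top [[520.9, 14.7], [514.2, -16.7]]
   len 32 ang -102.0
sink left [[470.5, 27.8], [520.9, 14.7]]
   len 52 ang -14.5
sink right [[465.2, -6.3], [514.2, -16.7]]
   len 50 ang -12.0
post top [[571.4, 2.8], [562.7, -36.2]]
   len 40 ang -102.6
rails L [[562.9, 23.1], [642.3, 0.6]]
   len 83 ang -15.8
rails R [[542.0, -47.5], [621.1, -68.8]]
   len 82 ang -15.1
side sink top [[512.0, -12.0], [461.5, 0.5], [469.2, 29.5], [517.0, 13.5]]
   len 52 ang 166.1
   len 30 ang 75.1
   len 50 ang -18.4
side post top [[558.7, -32.8], [573.5, 2.5]]
   len 38 ang 67.2
wedge top [[553.9, -288.2], [552.7, -315.7], [527.5, -313.2], [527.4, -282.0]]
   len 28 ang -92.4
   len 25 ang 174.3
   len 31 ang 90.2
wedge side [[551.4, -309.8], [524.7, -310.7], [525.0, -292.6], [551.1, -290.2]]
   len 27 ang -178.0
   len 18 ang 89.2
   len 26 ang 5.1
rack front [[379.5, -254.0], [572.6, -260.2]]
   len 193 ang -1.8
rack R [[379.2, -326.8], [577.8, -330.9]]
   len 199 ang -1.2
```

```bash
cat > b.py <<'E'
from h import *
from scipy.optimize import minimize
ims={"top":cv2.imread("pics/top1.png"),"side":cv2.imread("pics/side0.png")}
def soft(c):
    im=ims[c].astype(float); b,g,r=im[...,0],im[...,1],im[...,2]
    s=np.clip((r-b)/np.where(r>0,r,1),0,1); s[r<60]=0
    m=np.zeros(s.shape); 
    x0,x1,y0,y1=(430,470,165,205) if c=="top" else (318,345,108,155)
    m[y0:y1,x0:x1]=s[y0:y1,x0:x1]; return np.clip(m/0.7,0,1)
M={c:soft(c) for c in ims}
def pred(c,p,zlo=46,F=8):
    x,y,a=p; ca,sa=np.cos(a),np.sin(a)
    P=[proj(c,(x+ca*u-sa*v,y+sa*u+ca*v,z)) for u in(-13,13) for v in(-15,15) for z in(zlo,115)]
    h=cv2.convexHull(np.array(P,np.float32)).reshape(-1,2)
    img=np.zeros((400,640),np.uint8)
    x0,y0=h.min(0).astype(int)-3; w=50
    big=np.zeros((w*F*2,w*F*2),np.uint8)
    cv2.fillConvexPoly(big,np.round(((h-[x0,y0]+.5)*F)*16).astype(np.int32),255,shift=4)
    sm=cv2.resize(big,(2*w,2*w),interpolation=cv2.INTER_AREA)/255.
    out=np.zeros((400,640)); out[y0:y0+2*w,x0:x0+2*w]=sm; return out
for cs in (["top"],["side"],["top","side"]):
    f=lambda p:sum(((pred(c,p)-M[c])**2).sum() for c in cs)
    r=minimize(f,[540,-298,-.02],method="Nelder-Mead",options=dict(initial_simplex=[[540,-298,-.02],[545,-298,-.02],[540,-292,-.02],[540,-298,.15]]))
    print(cs,r.x[:2],np.degrees(r.x[2]),r.fun,[M[c].sum() for c in cs])
E
python3 b.py
```

```text
['top'] [ 540.2 -297.7] -4.095851122112203 26.288551167804066 [np.float64(341.4482992772649)]
['side'] [ 537.7 -290.9] -2.164826933313004 39.20075889605833 [np.float64(419.6392891241942)]Traceback (most recent call last):
  File "b.py", line 23, in <module>
    r=minimize(f,[540,-298,-.02],method="Nelder-Mead",options=dict(initial_simplex=[[540,-298,-.02],[545,-298,-.02],[540,-292,-.02],[540,-298,.15]]))
    res = _minimize_neldermead(fun, x0, args, callback, bounds=bounds,
                               **options)
    fsim[j] = func(sim[j])
              ~~~~^^^^^^^^
    fx = function(np.copy(x), *(wrapper_args + args))
  File "b.py", line 22, in <lambda>
    f=lambda p:sum(((pred(c,p)-M[c])**2).sum() for c in cs)
               ~~~^^^^^^^^^^^^^^^^^^^^^^^^^^^^^^^^^^^^^^^^^
  File "b.py", line 22, in <genexpr>
    f=lambda p:sum(((pred(c,p)-M[c])**2).sum() for c in cs)
                     ~~~~^^^^^
  File "b.py", line 13, in pred
    P=[proj(c,(x+ca*u-sa*v,y+sa*u+ca*v,z)) for u in(-13,13) for v in(-15,15) for z in(zlo,115)]
       ~~~~^^^^^^^^^^^^^^^^^^^^^^^^^^^^^^^
  File "h.py", line 10, in proj
    ci=viewer.camera_info(c);x=ci["camera_matrix"]@(np.array(ci["R"])@np.array(X)+ci["t"]);return x[:2]/x[2]
ValueError: time passes only in moves, steps and waits
```

```bash
sed -i 's/^def bp/_c={}\ndef info(c):\n    if c not in _c:\n        ci=viewer.camera_info(c);_c[c]=(np.array(ci["camera_matrix"]),np.array(ci["R"]),np.array(ci["t"]))\n    return _c[c]\ndef bp/; s/^    ci=viewer.camera_info(c);R=.*$/    K,R,t=info(c)/; s/^    ci=viewer.camera_info(c);x=.*$/    K,R,t=info(c);x=K@(R@np.array(X)+t);return x[:2]\/x[2]/' h.py; cat h.py | sed -n 4,16p
cat >> h.py <<'E'
D=np.pi/180
WJ=88*D; NY=-14.8*D; NJ=NY+np.pi/2
ex=np.array([np.cos(NY),np.sin(NY),0]); ey=np.array([-np.sin(NY),np.cos(NY),0])
GAP=np.array([586.5,-20,10.])
def st(n=""):
    s=robot.observe();print(n,"t %.2f"%s["t"],"tcp",s["tcp_pos"],"F",s["contact_force"],"w %.1f"%(s["grip_width"]*92),flush=True);return s
E
python3 b.py
python3 - <<'E'
from h import *
for h in (0,np.pi):
    print(kin.ik([539.5,-296,140],rot(WJ+h)),kin.ik([539.5,-296,71],rot(WJ+h)),kin.ik(GAP+[0,0,61],rot(NJ+h)),kin.ik([504,270,60],rot(NJ+h)))
E
```

```text
np.set_printoptions(precision=1,suppress=True)
_c={}
def info(c):
    if c not in _c:
        ci=viewer.camera_info(c);_c[c]=(np.array(ci["camera_matrix"]),np.array(ci["R"]),np.array(ci["t"]))
    return _c[c]
def bp(c,uv,z):
    K,R,t=info(c)
    d=R.T@np.linalg.solve(K,[uv[0],uv[1],1]);C=-R.T@t
    return C+d*(z-C[2])/d[2]
def proj(c,X):
    K,R,t=info(c);x=K@(R@np.array(X)+t);return x[:2]/x[2]
def rot(yaw):
['top'] [ 540.2 -297.7] -4.095851122112203 26.288551167804066 [np.float64(341.4482992772649)]
['side'] [ 537.7 -290.9] -2.164826933313004 39.20075889605833 [np.float64(419.6392891241942)]
['top', 'side'] [ 538.5 -296. ] -1.7118049683977696 78.26708458327296 [np.float64(341.4482992772649), np.float64(419.6392891241942)]
[ 0.9  0.6 -0.6  1.7  0.4  1.   1.7] [ 0.9  0.7 -0.6  1.8  0.5  0.9  1.6] [ 0.5  0.7 -0.7  1.8  0.5  0.8  0.8] [ 0.2  0.8 -1.   1.9  0.8  1.   0.1]
[ 0.5  0.5 -0.   1.8  0.   0.9 -1.2] [ 0.5  0.6 -0.   1.8  0.   0.8 -1.2] [ 0.1  0.6 -0.1  1.9  0.1  0.7 -1.9] [-0.1  0.6 -0.5  1.9  0.4  0.8 -2.7]
```

Run:
```python
from h import *
robot.movep([539,-296.5,150],rot(WJ)); st()
robot.servo_line([539,-296.5,71],feed=120); st("down")
grip(0.30,20);
s=st("g")
grip(0.0,20); s=st("gripped")
cv2.imwrite("pics/side2.png",cv2.resize(viewer.read_camera("side")[90:190,260:420,::-1],None,fx=4,fy=4,interpolation=cv2.INTER_CUBIC))
```

```text
t 2.17 tcp [ 538.5 -297.7  149.9] F [ 0.1 -0.   0. ] w 91.6
down t 2.98 tcp [ 539.6 -296.6   71.5] F [ 0.1  0.1 -0.7] w 91.9
g t 3.94 tcp [ 538.9 -297.    70.9] F [-0.9 -0.8  0. ] w 30.0
gripped t 4.16 tcp [ 538.9 -297.    71. ] F [-0.9 -2.1 -0.3] w 30.3
```

View pics/side2.png

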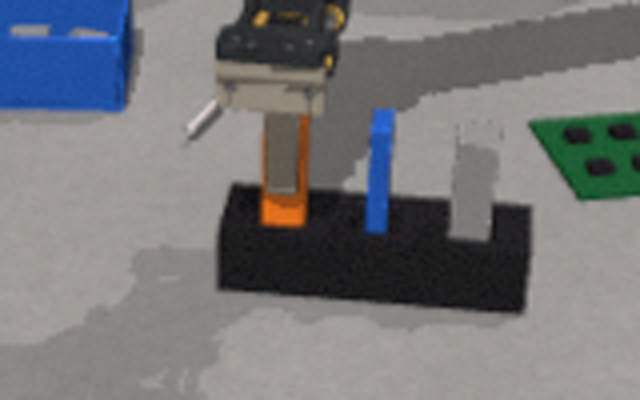

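Run:
```python
from h import *
grip(0.0,60); st("60")
robot.servo_line([539,-297,165],feed=150); st("lift")
p=GAP+ex*4+[0,0,61+55]
robot.movep(p,rot(NJ)); robot.hold(.2); s=st("above")
d=np.array(s["tcp_pos"])-GAP; print("nest rel",d@ex,d@ey,d[2])
a=viewer.read_camera("side");b=viewer.read_camera("top")
cv2.imwrite("pics/side3.png",a[:,:,::-1]);cv2.imwrite("pics/top3.png",b[:,:,::-1])
print(proj("side",GAP+[0,0,0]),proj("top",GAP))
for c in("side","top"):
    K,R,t=info(c)
    for e in viewer.pinpoint("wedge_grip",c)[:1]:
        q=R.T@(np.array(e["at"])-t);print(c,e["confidence"],q,"rel",(q-GAP)@ex,(q-GAP)@ey)
A=cv2.resize(a[130:260,240:400,::-1],None,fx=4,fy=4,interpolation=cv2.INTER_CUBIC)
cv2.imwrite("pics/side3c.png",A)
```

```text
60 t 4.42 tcp [ 538.9 -296.9   70.9] F [ 0.1 -2.5 -0.6] w 30.0
lift t 5.20 tcp [ 538.4 -296.5  164.2] F [-0.1 -0.4 -1.4] w 30.1
above t 6.49 tcp [590.5 -22.8 126. ] F [ 1.  -1.3  0.2] w 29.2
nest rel 4.581710742767661 -1.7231451618073221 115.96336117273366
[295.2 218.3] [331.2 178.3]
side 0.71 [595.2 -19.5 142.2] rel 8.305604050668592 2.753256358035478
top 0.46 [590.7 -21.7 145.6] rel 4.495142977178366 -0.5566079489722531
```

View pics/side3c.png

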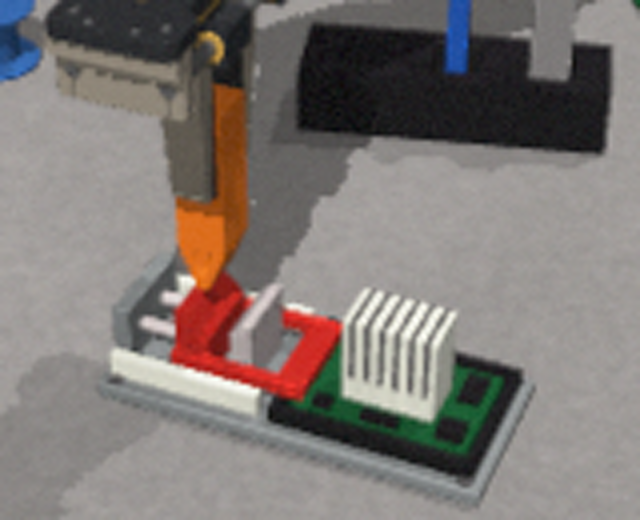

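View pics/top3.png

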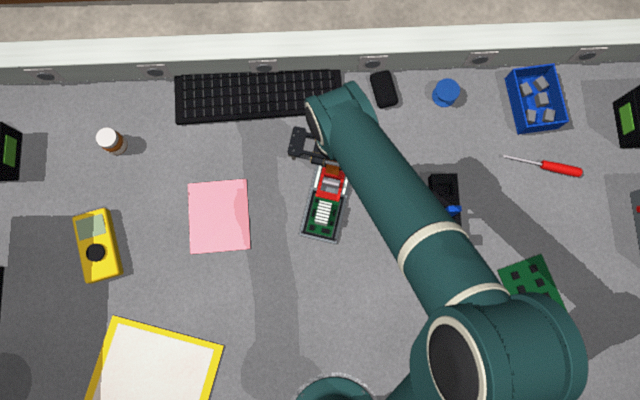

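Run:
```python
from h import *
S=lambda p:(240+(p[0]+.5)/4-.5,130+(p[1]+.5)/4-.5)
for n,p,z in (("foot near",(205,289),65),("foot R",(213,287),65),("foot L",(194,285),65),("post top near",(235,326),50),("post near L",(231,325),50),("post far",(279,284),50),("block far-top",(243,285),50),("block near top",(210,325),50),("sinkfarL",(360,290),68),("shoulder L",(177,207),89),("shoulderR",(222,210),89)):
    q=bp("side",S(p),z)-GAP; print(n,q@ex,q@ey)
```

```text
foot near 1.557263601937117 14.717997033102064
foot R -1.5527886538120155 11.610571588019265
foot L 8.232612644691976 13.801292000539407
post top near -17.240165371206565 19.760337690217344
post near L -14.997257104738852 19.792218769415935
post far -24.43652963535534 -21.690671149445166
block far-top -7.070754126497121 -13.60277664117959
block near top -4.977745159348401 23.904567961993127
sinkfarL -74.04434132983316 -11.26043195792271
shoulder L 30.924211041992173 -15.801321315345941
shoulderR 7.974091118203738 -22.315964084445724
```

Run:
```python
from h import *
for z in (46,38,30,22,14,8):
    robot.servo_line(GAP+ex*4+ey*0.5+[0,0,61+z-0],feed=60); s=st(z)
    d=np.array(s["tcp_pos"])-GAP; f=np.array(s["contact_force"]); print("  rel",d@ex,d@ey,"f",f@ex,f@ey,f[2])
    if abs(f[2])>40 or np.hypot(f[0],f[1])>30: print("stop");break
a=viewer.read_camera("side")
A=cv2.resize(a[130:260,240:400,::-1],None,fx=4,fy=4,interpolation=cv2.INTER_CUBIC)
cv2.imwrite("pics/side4c.png",A)
```

```text
46 t 6.99 tcp [590.  -20.5 116.3] F [-0.5  0.1  0.1] w 30.1
  rel 3.501279599237465 0.4403908527065785 f -0.4599260766353165 -0.06698748746438503 0.05653961049508083
38 t 7.28 tcp [590.1 -20.5 108.4] F [ 0.1 -0.1 -0.8] w 29.7
  rel 3.5990417331665197 0.39827000291469505 f 0.087845684027001 -0.08872994492898814 -0.8373462031071466
30 t 7.56 tcp [590.1 -19.5 102.1] F [-5.1  1.3  8.6] w 29.7
  rel 3.3745606105402217 1.391657676713584 f -5.292071709375379 -0.039559802366685964 8.606272935475186
22 t 7.84 tcp [589.3 -19.   93.8] F [-5.1  2.5  6.2] w 30.2
  rel 2.459565072728304 1.6968161563701514 f -5.534829083973904 1.1037894128746948 6.152821687988473
14 t 8.12 tcp [588.1 -18.9  84.6] F [-6.2  2.8  3.2] w 29.5
  rel 1.2617324498813924 1.4267276812836087 f -6.6968398219155025 1.0905529143979085 3.221802060360622
8 t 8.38 tcp [588.2 -18.9  78.6] F [-6.8  2.3  3. ] w 29.4
  rel 1.3296453252170537 1.441659014354261 f -7.118714745904948 0.5042440226676845 3.0400362251422943
```

View pics/side4c.png

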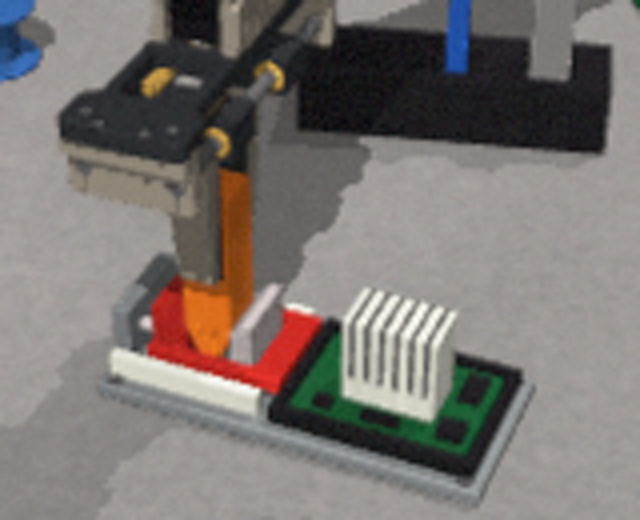

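Run:
```python
from h import *
def rep(n):
    s=st(n);d=np.array(s["tcp_pos"])-GAP; f=np.array(s["contact_force"]); print("  rel",d@ex,d@ey,d[2],"f",f@ex,f@ey,f[2]);return f
for z,x in ((3,3),(0,2),(-2,1),(-4,1),(-6,1)):
    robot.servo_line(GAP+ex*x+[0,0,61+z],feed=40); f=rep(z)
    if f[2]>28: break
robot.hold(.2);rep("hold")
a=viewer.read_camera("side")
A=cv2.resize(a[130:260,240:400,::-1],None,fx=4,fy=4,interpolation=cv2.INTER_CUBIC)
cv2.imwrite("pics/side5c.png",A)
```

```text
3 t 8.70 tcp [588.  -19.3  73.8] F [-4.4  3.9  3. ] w 29.9
  rel 1.2520798547185334 1.0578272892192269 63.77856983167105 f -5.284645645756716 2.602820681199564 2.9611278616034906
0 t 8.95 tcp [587.8 -19.5  71. ] F [-3.1  3.5  1.8] w 29.5
  rel 1.1679827321753455 0.8352777585738526 60.9859909173568 f -3.8416023020586283 2.5562317054695285 1.806263154193744
-2 t 9.20 tcp [587.8 -19.5  70.8] F [-6.7  1.6 13.6] w 29.5
  rel 1.1693074433039885 0.8107141635582834 60.76800105927748 f -6.917379569374548 -0.14712198136412977 13.642557467143774
-4 t 9.45 tcp [588.  -19.5  70.7] F [-10.    2.8  27.8] w 29.8
  rel 1.3624204362026688 0.8275178007601334 60.67974095865608 f -10.430502990557677 0.18131310378355692 27.769087541353894
-6 t 9.70 tcp [588.7 -19.6  70.4] F [-13.7   1.4  37.9] w 29.5
  rel 2.039762301506892 0.903903515480745 60.4010126991697 f -13.613904123570665 -2.163857531280787 37.86601778665138
hold t 9.90 tcp [588.7 -19.7  70.4] F [-13.9   1.7  39.5] w 29.7
  rel 2.0283734297939993 0.8970918311867674 60.39893477676185 f -13.869442663778985 -1.866792359050449 39.46746420205533
```

View pics/side5c.png

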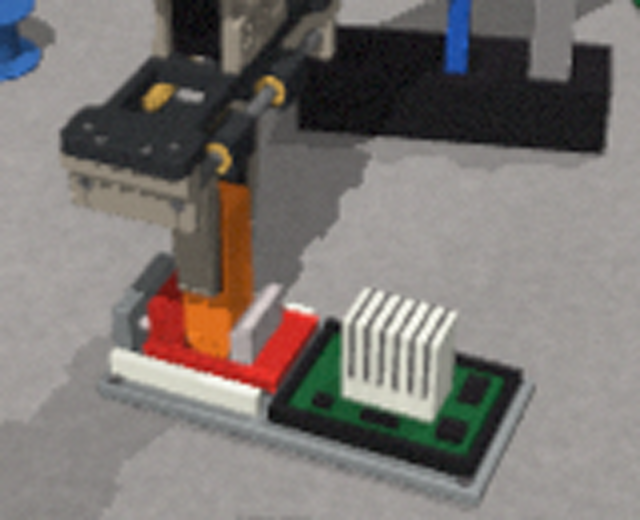

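Run:
```python
from h import *
robot.servo_line(GAP+ex*1.2+ey*.8+[0,0,61],feed=40); st()
grip(0.7); st("open")
s=robot.observe(); p=np.array(s["tcp_pos"])
robot.servo_line([p[0],p[1],150],feed=150); st("up")
# toward above heatsink
robot.movep(np.array([492,5,150.]),rot(NJ)); st("sink")
a=viewer.read_camera("side")
A=cv2.resize(a[130:260,240:400,::-1],None,fx=4,fy=4,interpolation=cv2.INTER_CUBIC)
cv2.imwrite("pics/side6c.png",A)
K,R,t=info("side")
for n in("wedge_grip","heatsink","gap"):
  for e in viewer.pinpoint(n,"side")[:1]:print(n,e["confidence"],R.T@(np.array(e["at"])-t))
```

```text
t 10.25 tcp [588.2 -19.9  71.4] F [-3.1  0.7  6.1] w 29.6
open t 10.92 tcp [587.9 -19.5  71. ] F [ 0.3 -0.1  0. ] w 64.6
up t 11.59 tcp [587.4 -19.8 149.4] F [ 0.2 -0.2 -0. ] w 64.7
sink t 12.07 tcp [491.1   4.8 149.4] F [-0.4 -0.2  0.1] w 64.7
wedge_grip 0.66 [592.4  -9.1  85.5]
heatsink 0.67 [488.7   8.5  42.2]
gap 0.85 [585.7 -20.    5.9]
```

View pics/side6c.png

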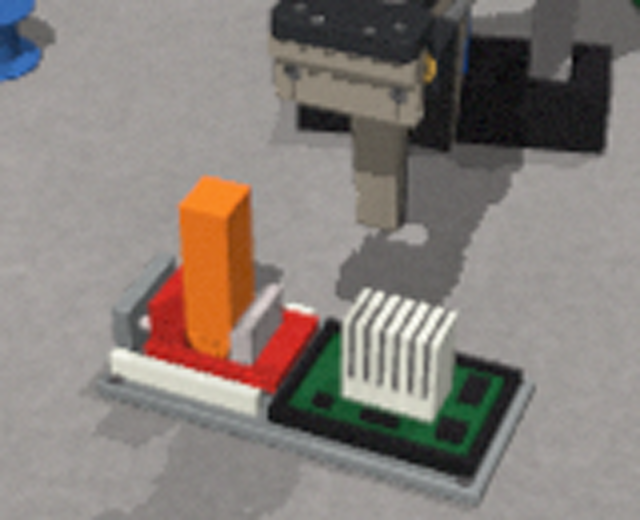

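Run:
```python
from h import *
robot.servo_line([491.7,5,33],feed=120); st("down")
grip(0.4,40); st("g")
grip(0.0,40); s=st("gripped")
f=s["contact_force"]
if 27<s["grip_width"]*92<33:
    p=np.array(s["tcp_pos"])
    for z in (36,42,50):
        robot.servo_line([p[0],p[1],z],feed=40); s=st(z)
        if s["contact_force"][2]<-12: print("STUCK");break
    else:
        robot.servo_line([p[0],p[1],120],feed=120);robot.hold(.1); st("up")
a=viewer.read_camera("side")
cv2.imwrite("pics/side7c.png",cv2.resize(a[110:260,240:400,::-1],None,fx=4,fy=4,interpolation=cv2.INTER_CUBIC))
```

```text
down t 13.40 tcp [492.3   5.1  33.6] F [ 0.2 -0.8  0.4] w 64.4
g t 13.97 tcp [491.7   5.   33.1] F [ 0.5 -0.2  0.9] w 36.7
gripped t 14.24 tcp [491.7   4.9  33. ] F [-0.5 -0.7 -0.1] w 29.8
36 t 14.49 tcp [491.5   4.9  35.9] F [-0.1  0.  -2.8] w 29.4
42 t 14.79 tcp [491.9   4.9  42.3] F [ 0.2 -0.  -2.8] w 29.8
50 t 15.14 tcp [492.    4.9  50.3] F [ 0.3 -0.9 -2.6] w 29.8
up t 15.97 tcp [490.9   4.8 119.1] F [ 0.2 -0.2 -2.5] w 29.7
```

View pics/side7c.png

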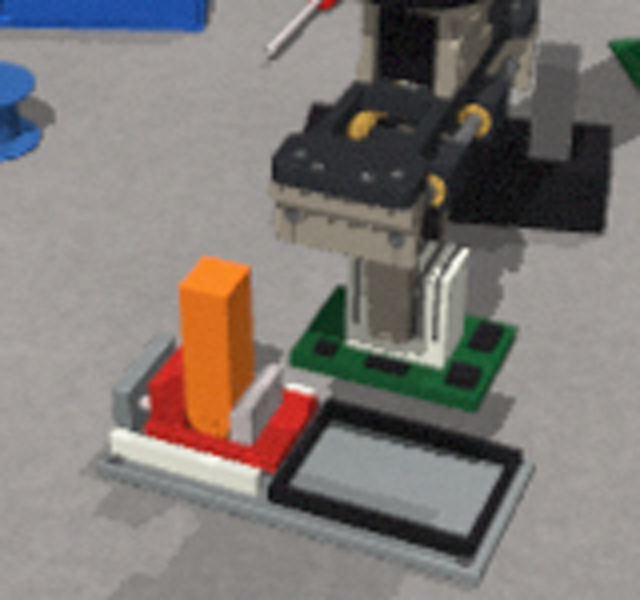

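Run:
```python
from h import *
for q in ((188,182),(247,179),(250,250),(189,254)): print(bp("top",q,4))
robot.movep([504,270,100],rot(np.pi/2)); robot.hold(.2); st("over mat")
robot.servo_line([504,270,36],feed=100); st()
z=36
robot.hold(.2); f0=robot.observe()["contact_force"][2]
while z>22:
    z-=1; robot.servo_line([504,270,z],feed=15); robot.hold(.1); s=st(z)
    if s["contact_force"][2]-f0>1.5: break
a=viewer.read_camera("side")
cv2.imwrite("pics/side8.png",a[:,:,::-1])
```

```text
[593.7 345.5   4. ]
[595.2 195.    4. ]
[413.9 189.9   4. ]
[410.5 340.9   4. ]
over mat t 17.26 tcp [504.9 268.  100.1] F [ 0.2 -0.4 -3.5] w 29.8
 t 18.05 tcp [504.2 270.5  36.3] F [ 0.3  0.2 -3.2] w 29.6
35 t 18.60 tcp [504.  270.   35.1] F [-0.2 -0.4 -2.7] w 29.8
34 t 18.95 tcp [504. 270.  34.] F [-0.4  0.5 -3.7] w 29.9
33 t 19.30 tcp [504. 270.  33.] F [ 0.6 -0.3 -3.4] w 29.8
32 t 19.65 tcp [504. 270.  32.] F [-0.7 -0.6 -4. ] w 29.6
31 t 20.00 tcp [504. 270.  31.] F [ 0.   0.8 -2. ] w 29.9
30 t 20.35 tcp [504. 270.  30.] F [ 0.6 -0.5 -3.8] w 29.9
29 t 20.70 tcp [504. 270.  29.] F [ 1.3  0.6 -4.6] w 29.7
28 t 21.05 tcp [504. 270.  28.] F [ 0.3  0.7 -3. ] w 29.7
27 t 21.40 tcp [504.1 270.1  27.1] F [-0.9  0.7 -3. ] w 29.7
26 t 21.75 tcp [504.1 270.1  27. ] F [-1.9 -2.   7.4] w 29.9
```

View pics/side8.png

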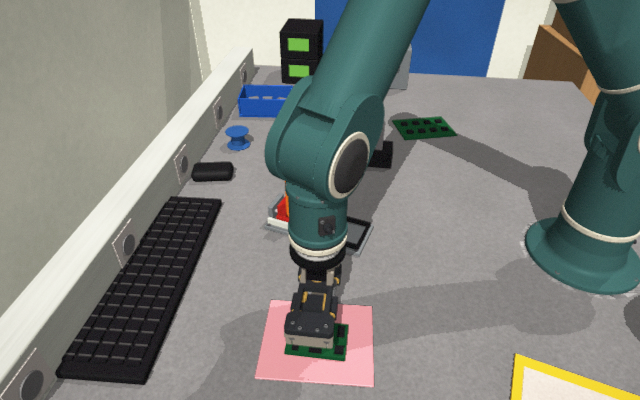

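Contact at TCP z = 27, as expected. Next: ease off, release, retreat and check.

Run:
```python
from h import *
robot.servo_line([504,270,27],feed=15); st()
grip(0.6); st("open")
p=np.array(robot.observe()["tcp_pos"])
robot.servo_line([p[0],p[1],130],feed=100)
robot.movep([420,420,250],rot(np.pi/2)); robot.hold(.3); st("away")
a=viewer.read_camera("side");b=viewer.read_camera("top")
cv2.imwrite("pics/side9.png",a[:,:,::-1])
cv2.imwrite("pics/top9c.png",cv2.resize(b[140:260,170:370,::-1],None,fx=4,fy=4,interpolation=cv2.INTER_CUBIC))
cv2.imwrite("pics/side9c.png",cv2.resize(a[150:260,240:400,::-1],None,fx=4,fy=4,interpolation=cv2.INTER_CUBIC))
for c in("side","top"):
  K,R,t=info(c)
  for n in("wedge_grip","heatsink"):
    for e in viewer.pinpoint(n,c)[:1]:print(c,n,e["confidence"],R.T@(np.array(e["at"])-t))
```

```text
t 22.05 tcp [504.1 270.   27. ] F [ 0.3 -0.7 -0.9] w 30.0
open t 22.60 tcp [504.  270.1  27. ] F [ 0.3 -0.7 -0.5] w 55.0
away t 24.93 tcp [420.7 418.8 249.2] F [-0.6 -0.2 -0.3] w 55.1
side wedge_grip 0.71 [591.3 -12.5  87. ]
side heatsink 0.62 [503.3 269.9  33.9]
top wedge_grip 0.68 [592.4 -20.4  93.8]
top heatsink 0.88 [505.8 272.   34.9]
```

View pics/side9.png

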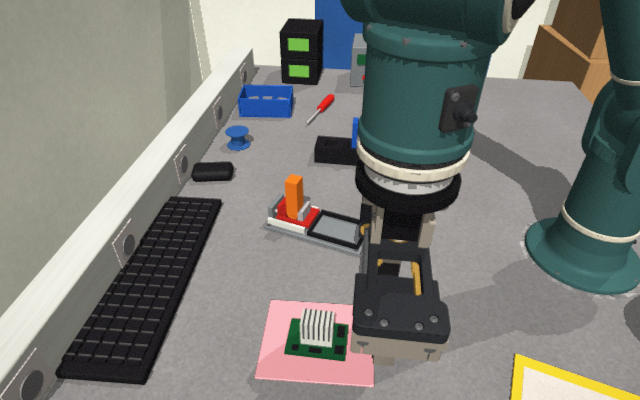

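View pics/top9c.png

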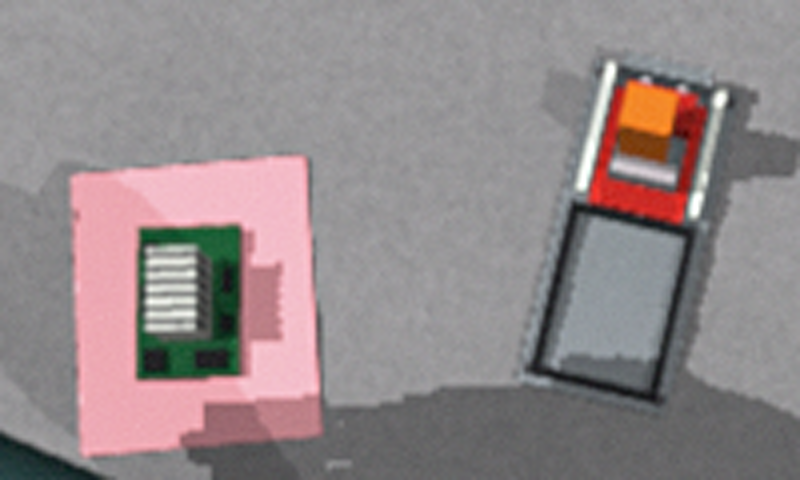

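View pics/side9c.png

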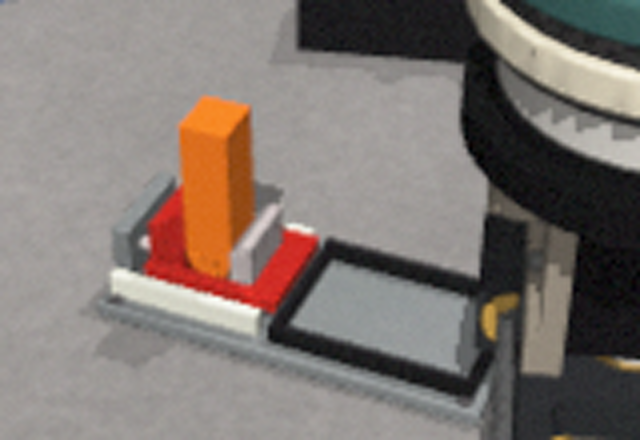

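The board lies flat inside the pink mat (top crop, board 137–243 by 227–380, mat 72–322 by 157–455). The wedge stands upright between post and block (side crop around 215,190), with the catch open and clear of the empty pocket. The gripper touches nothing.

```bash
python3 -c "
from cell import robot
robot.job_done(); print(robot.observe()['t'])"
```

```text
the job is handed in; nothing more can be done
the job is handed in; nothing more can be done
```

The job is done and handed in at about 25 s of the 58 s allowed.

- **Wedge:** I pushed it straight down until its foot met the nest base. The contact force jumped at the expected height and rose to about 39 N straight up, or about 42 N counting the sideways part, while I pressed to confirm it. That was through the gripped wedge, not the arm or gripper body. I then released it. It stands on its own, and the last pictures from both cameras show it upright with the catch open.
- **Board:** It lifted out by the heat sink without catching, at about 2.5 N. I set it down until I felt the mat (7 N peak), eased off and let go. The last pictures show it flat near the centre of the mat, with the heat sink at about (504, 271) mm and 34–35 mm above the table, against 37 mm expected.
- **Disagreements:** The two cameras differed by up to about 8 mm in y on the wedge, which is more than the stated accuracy. The gripper's own position when the wedge seated matched the top camera. I judged the catch opening only from the pictures and from the board coming free; I had no direct reading of it.

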